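Lock the swarf cover of a key-cutting machine

ROBOT

A 6-joint arm with a two-finger parallel gripper is mounted at the origin on the work surface. World frame = base frame: x ahead of the robot, y to its left, z up, the work surface at z = 0. Lengths are in m, angles in rad, forces in N, time in s.
With the tool pointing down it reaches from about 0.35 to 0.975 m from the base axis. Payload 4.9 kg.
Tool frame: the origin (TCP) lies at the very end of the fingers, on their centre line; the grasp point (between the pads) lies 19 mm behind it (manip.hold_point_z is the distance from the TCP to the grasp point, in m); z points along the fingers, y is the direction in which the jaws open and shut (so a half turn about z gives the same grasp; the last joint's range is limited). The gripper opens to 85 mm and grips with 20 to 120 N. Pads are 22 mm wide; open, the fingers measure 114 mm over their backs; the gripper's body (76 mm by 85 mm) begins 54 mm behind the grasp point. The pads swing forward as they close: fully open they stand 13 mm farther back than shut.
Start: joints at [-0.119, 0.053, 1.613, -0, 1.476, -0.119], TCP at [0.625, 0, 0.197] pointing down, gripper open.
Joint ranges: [-3.01, 3.01], [-1.01, 2.22], [0.06, 2.58], [-1.02, 4.17], [0.09, 2.62], [-3.14, 3.14]. Speed limits (rad/s): [2.57, 2.57, 3.14, 3.14, 3.14, 3.14].

INTERFACE

Orientations are given as a unit quaternion [w, x, y, z].
In Python, from plant import monitor, grab_frame, camera_params, ticket, manip gives the robot as it stands.
- The arm moves only by the tool play_rows, never from a script. Its argument "commands" is a list of rows, each an object of numbers: "dx", "dy", "dz": the shift along the tool's x, y, z in cm; "rx", "ry", "rz": the turn, a rotation vector about the tool's x, y, z in rad; "claw": the closure, from 0 (fully open) to 1 (shut). In form: [{"dx": .., "dy": .., "dz": .., "rx": .., "ry": .., "rz": .., "claw": ..}, ...]. A call has 1 to 5 rows; each row is the pose to reach, as a shift and turn from the pose measured when the call began, along the tool's axes at that moment; what a row does not reach only later rows make up. A row lasts 1/10 s, in which the tool goes at most 50 mm and 8.59 degrees, less where a joint would pass 70% of its speed; a pose out of reach is approached as far as the arm can. A call with a gripper value outside its range is refused whole. The fingers move at their own pace and stop on an object; the grip force is fixed at half the most. Time passes only in rows, so rows that repeat a pose let the fingers close. It gives the time, the measured TCP pose, the force and the opening at its end, in the units of the state.
- monitor.state(): the state, without advancing time (a new reading comes with each control period).
- grab_frame(name): name is "scene" or "side" or "wrist"; returns the picture (420x560x3 uint8, blue, green, red); there is no depth.
- camera_params(name): a dict with "fx", "fy", "cx", "cy" (pixels), "rvec" (rotation vector, rad) and "tvec" (3), from world to camera coordinates, as OpenCV has them; the wrist camera has in their place "tool_from_camera" (4x4, takes a point from camera to tool coordinates, whose origin is the TCP and whose axes are the flange's). Camera axes: x right, y down, z forward; pixel columns grow to the right and rows downward; lengths in m; the calibration is good to about 2 mm. A picture is of the moment at which its call begins: read the wrist's pose just before it. camera_params takes no time and is no camera call.
- ticket.job_done(): hands the job in, once; it reports no verdict.
The state is a dict: "time": time; "joint_pos": joint angles; "joint_vel": joint speeds; "joint_efforts": joint torques, N m; "tool_pos": TCP position; "tool_rot": TCP orientation; "contact_force": force on the tool from outside, world axes, zero at the start; "ft_torque": the same for the moment, N m; "gripper_width": opening from 0.0 (shut) to 1.0 (fully open).
Only numpy, scipy, OpenCV 4.12 (cv2) and the standard library are available. Lean on these libraries where they do the work, as an engineer would, in place of code of your own. Each camera call takes 0.05 s, during which the arm holds its last target.

TASK

The swarf cover on top of the key-cutting machine's bed is held by two quarter-turn cam studs with wing heads, and one of them is still undone: it stands proud of the cover, its wing crosswise to the row of the two studs. First push that stud fully in, then, keeping it pushed, turn it ninety degrees clockwise (seen from above) so that it stays in, with its wing in line with the row like the other stud's. Leave the other stud locked, and let go.

Things in the scene. Friction and masses are not known exactly. Their poses are not given: they have to be found in the camera images.
- cam_grip (a point): Grip point of the undone stud, on its vertical axis; turns and sinks with it. Its wing head is an upright dark steel plate 36 mm long (point x axis), 10 thick (y), 30 high, on a round flange 34 across. The point is 10 mm below the wing's top, 19 above the flange and, stud fully out, 40 above the cover, a flat plate 150 x 290 mm, 89 mm over the work surface, on a blue housing.
- cam_in (a joint): How far the undone stud is pushed in (straight down), m: 0 out, 0.010 at its stop. A spring pushes it out: about 2 N at the start, 4 N at 6 mm, 6 N at the stop. It turns only when over 6 mm in (8 to 10 is safe). Released unturned it springs out; once turned its cross pin is caught and it rests about 6 mm in by itself.
- cam (a joint): Turn of the undone stud, rad, clockwise seen from above: 0 undone (wing crosswise to the row of two studs; up to 0.08 at the start), 1.571 locked, at its stop (wing in line with the row). Slight friction; it stays where it is left.
- mate (a joint): Turn of the other stud, the same but already in and locked: 1.571 locked, 0 undone. The two stand 180 mm apart on the cover's long centre line; the undone one may be at either end. The machine's key vice with a black fluted knob is 135 mm beside that line, 30 mm higher than the cover.

How it is judged:
By the outcome, as a careful person would: the job done as asked, in the order asked, and still so for the second after the job is handed in, with the robot touching nothing.
It also fails if it takes over 32 s, if anything falls off the work surface, if the arm or the gripper's body presses on something with over 40 N, if the wrist force passes 120 N, or if a joint passes its speed limit or range.

## Working session

There is one attempt and no reset: what is moved stays moved. The work goes in short steps, Python scripts to look and compute and a tool call to move; the robot and the scene stay as the last step left them, time stands still between calls to the robot, and variables do not carry over. Pictures are saved under pics/ and viewed, and the job is handed in when it is done.

Besides the shell and the picture viewer there is one more tool, called after "Call:" in YAML: its name, and indented under it one key for each argument. play_rows: Moves the arm, as the interface text tells. Its arguments: {"type":"object","properties":{"commands":{"type":"array"}},"required":["commands"]}

```bash
ls; mkdir -p pics; python3 - <<'E'
from plant import monitor, grab_frame, camera_params, ticket, manip
import cv2
s=monitor.state();print(s['time'],s['tool_pos'],s['tool_rot'],s['gripper_width'],manip.hold_point_z)
for n in("scene","side","wrist"):
    cv2.imwrite(f"pics/{n}0.png",grab_frame(n));print(n,camera_params(n))
E
```

```text
pics
0.0 [6.24327867e-01 9.34047571e-05 1.95286395e-01] [-7.90304122e-04  7.07097783e-01  7.07115070e-01 -6.14774027e-04] 1.0017798416869932 0.0187
scene {'fx': 406.44343739819533, 'fy': 406.44343739819533, 'cx': 270.42019955406033, 'cy': 208.33100988952546, 'rvec': array([ 0.80005884,  2.52854509, -1.13765931]), 'tvec': array([ 0.44774033, -0.12041441,  1.02674377])}
side {'fx': 450.12561739839134, 'fy': 450.12561739839134, 'cx': 281.6511840323452, 'cy': 206.32445509769198, 'rvec': array([ 0.17094539, -2.78244471,  1.34844626]), 'tvec': array([0.58645755, 0.14826611, 0.72070776])}
wrist {'fx': 303.82123477990575, 'fy': 303.82123477990575, 'cx': 279.02335211397065, 'cy': 214.50033813264912, 'tool_from_camera': array([[-5.46840109e-04, -9.56627157e-01, -2.91314577e-01,
         7.40166190e-02],
       [ 9.99999812e-01, -4.42053361e-04, -4.25518548e-04,
         9.28968838e-04],
       [ 2.78286011e-04, -2.91314754e-01,  9.56627219e-01,
        -1.76308640e-01],
       [ 0.00000000e+00,  0.00000000e+00,  0.00000000e+00,
         1.00000000e+00]])}
```

View pics/scene0.png

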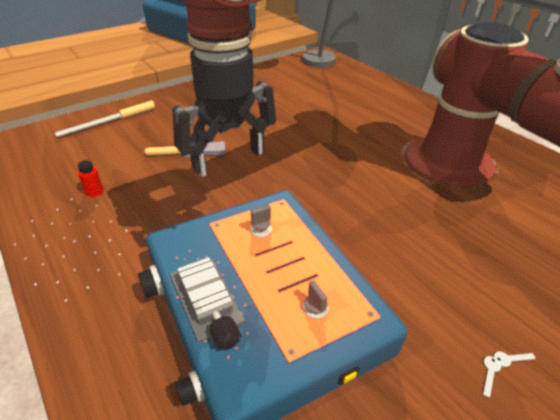

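View pics/side0.png

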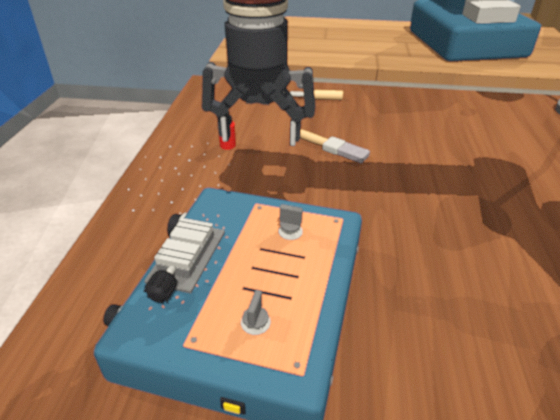

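View pics/wrist0.png

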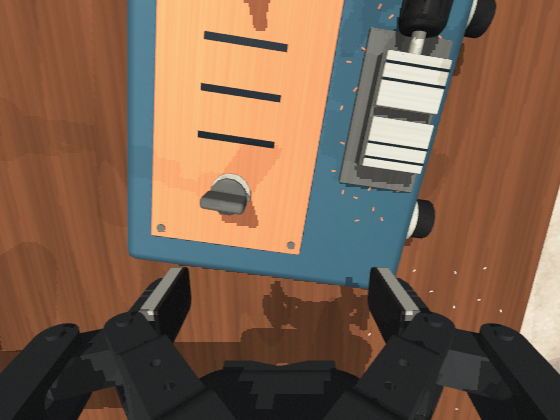

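The undone stud is the one at scene (260,220), side (290,218) and wrist (225,195), with its wing crosswise to the row. The other stud, at scene (316,297) and side (256,310), is in line with the row. Next I'll enlarge these for precise pixels.

```bash
python3 - <<'E'
import cv2,numpy as np
a=cv2.imread("pics/scene0.png")[195:245,235:290]
b=cv2.imread("pics/side0.png")[195:245,262:317]
c=cv2.imread("pics/wrist0.png")[165:235,187:264]
f=lambda i,s:cv2.resize(i,None,fx=s,fy=s,interpolation=cv2.INTER_NEAREST)
o=np.zeros((600,800,3),np.uint8)
A=f(a,7);B=f(b,7);o[:250,:275]=f(a,5);o[:250,300:575]=f(b,5);o[255:535,:308]=f(c,4)
d=cv2.imread("pics/scene0.png")[275:325,290:345];e=cv2.imread("pics/side0.png")[285:335,230:285]
o[255:505,320:320+275]=f(e,5)
cv2.imwrite("pics/z0.png",o)
E
```

```text
(no output)
```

View pics/z0.png

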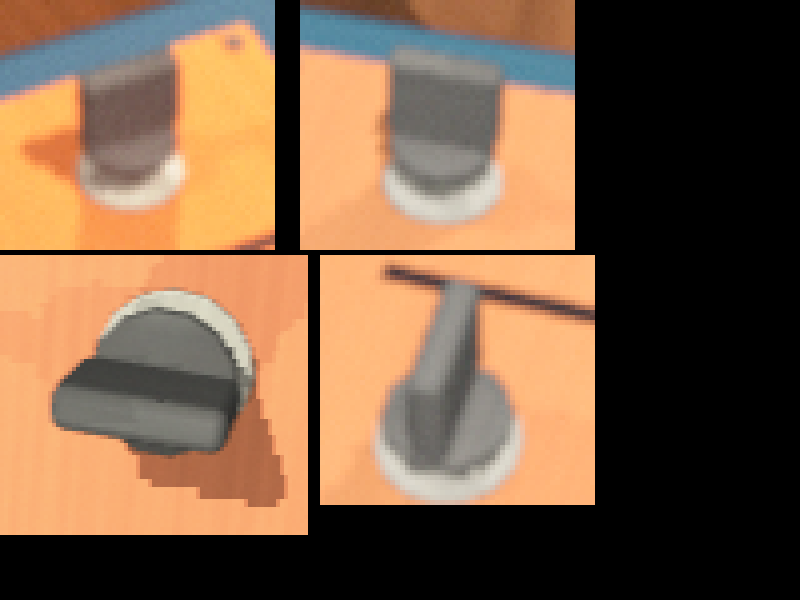

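```bash
cat > h.py <<'E'
import numpy as np,cv2
from scipy.spatial.transform import Rotation as R
from plant import monitor,camera_params
def ray(n,uv,tp=None,tr=None):
    c=camera_params(n);d=np.array([(uv[0]-c['cx'])/c['fx'],(uv[1]-c['cy'])/c['fy'],1.])
    if n=='wrist':
        q=tr;T=np.eye(4);T[:3,:3]=R.from_quat([q[1],q[2],q[3],q[0]]).as_matrix();T[:3,3]=tp
        M=T@c['tool_from_camera'];return M[:3,3],M[:3,:3]@d/np.linalg.norm(d)
    Rm=cv2.Rodrigues(c['rvec'])[0];return -Rm.T@c['tvec'],Rm.T@d/np.linalg.norm(d)
def tri(rs):
    A=np.zeros((3,3));b=np.zeros(3)
    for o,d in rs:
        P=np.eye(3)-np.outer(d,d);A+=P;b+=P@o
    p=np.linalg.solve(A,b);return p,[np.linalg.norm(np.cross(p-o,d))*1e3 for o,d in rs]
def pl(r,z): o,d=r;return o+d*(z-o[2])/d[2]
E
cat > a.py <<'E'
from h import *
np.set_printoptions(precision=4,suppress=True)
s=monitor.state();tp,tr=s['tool_pos'],s['tool_rot']
P={'knobend':((252.2,209),(280.8,206),(244,208.7)),'ctr':((261,208),(291.4,207.8),(222.8,206.2)),'farend':((270,206.8),(302,209.4),(201.2,204.2))}
for k,(a,b,c) in P.items():
    print(k,*tri([ray('scene',a),ray('side',b)]),*tri([ray('scene',a),ray('side',b),ray('wrist',c,tp,tr)]))
print('edgeL',pl(ray('wrist',(152,235),tp,tr),.089),pl(ray('wrist',(157,0.),tp,tr),.089))
print('edgeR',pl(ray('wrist',(300,252),tp,tr),.089),pl(ray('wrist',(345,0.),tp,tr),.089))
for n,uv in (('side',(254.6,301.4)),):print('mate top',pl(ray(n,uv),.133))
print('flange und', pl(ray('side',(290.5,230)),.1),'mate',pl(ray('side',(255.8,320)),.094))
print('R',R.from_quat([tr[1],tr[2],tr[3],tr[0]]).as_matrix())
E
python3 a.py
python3 - <<'E'
import cv2
a=cv2.imread("pics/scene0.png")[270:325,290:345]
cv2.imwrite("pics/z1.png",cv2.resize(a,None,fx=8,fy=8,interpolation=0))
E
```

```text
knobend [0.5913 0.0073 0.1383] [np.float64(2.4456998922341207), np.float64(2.445699892234202)] [0.5935 0.0081 0.1389] [np.float64(3.3461149820622085), np.float64(2.899109219951707), np.float64(3.734737908544018)]
ctr [0.5755 0.0094 0.1361] [np.float64(0.837603898394216), np.float64(0.8376038983942449)] [0.577  0.0094 0.136 ] [np.float64(1.8952181047605126), np.float64(1.4825536564990514), np.float64(2.873120892327652)]
farend [0.5597 0.0127 0.1354] [np.float64(0.7612997698046136), np.float64(0.7612997698046574)] [0.5602 0.0109 0.1338] [np.float64(1.6627979729681825), np.float64(1.0032400671581192), np.float64(1.929422478829725)]
edgeL [ 0.4987 -0.0333  0.089 ] [0.5274 0.1677 0.089 ]
edgeR [ 0.6463 -0.0517  0.089 ] [0.678  0.1675 0.089 ]
mate top [0.6015 0.1924 0.133 ]
flange und [0.5753 0.0203 0.1   ] mate [0.6015 0.1898 0.094 ]
R [[ 0.      1.     -0.0017]
 [ 1.     -0.      0.0002]
 [ 0.0002 -0.0017 -1.    ]]
```

View pics/z1.png

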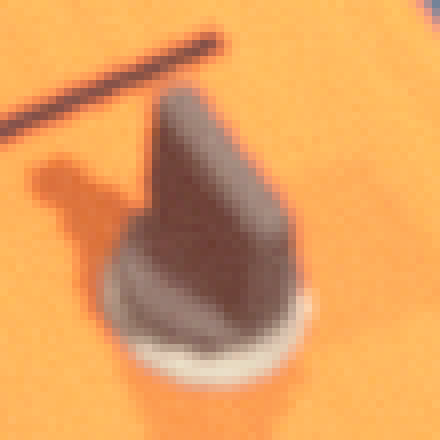

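Triangulation puts the wing top at about z 0.136 and the stud near (0.577, 0.009). The expected height is 0.139. The row runs 8.2° off +y, and the mate works out 182 mm away (180 expected). I'll turn the tool above the stud and look again.

Call:
play_rows:
  commands:
    - {"dx": 0.2,"dy": -1,"rz": -0.14}
    - {"dx": 0.4,"dy": -2,"rz": -0.28}
    - {"dx": 0.6,"dy": -3,"rz": -0.42}
    - {"dx": 0.8,"dy": -4,"rz": -0.56}
    - {"dx": 0.95,"dy": -4.75,"rz": -0.7}

```text
invalid input
```

Call:
play_rows:
  commands:
    - {"rz": -0.14}
    - {"rz": -0.28}
    - {"rz": -0.42}
    - {"rz": -0.56}
    - {"rz": -0.7}

```text
invalid input
```

```bash
cat > l.py <<'E'
import sys
from h import *
from plant import grab_frame
np.set_printoptions(precision=4,suppress=True)
s=monitor.state();k=sys.argv[1]
cv2.imwrite(f"pics/w{k}.png",grab_frame('wrist'))
q=s['tool_rot'];np.savez(f"w{k}.npz",tp=s['tool_pos'],tr=q)
print(s['time'],s['tool_pos'],s['contact_force'],s['joint_pos'],s['gripper_width']);print(R.from_quat([q[1],q[2],q[3],q[0]]).as_matrix())
E
python3 l.py 1
```

```text
0.15 [0.6244 0.0001 0.1955] [-0.3494  0.3525  0.0086] [-0.119   0.0532  1.614  -0.      1.476  -0.119 ] 0.9992824779599154
[[ 0.      1.     -0.0017]
 [ 1.     -0.      0.0002]
 [ 0.0002 -0.0017 -1.    ]]
```

View pics/w1.png

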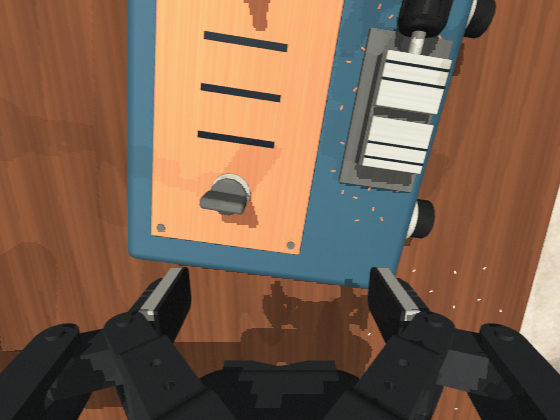

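The call was refused because every key is needed, so the arm hasn't moved and the picture is unchanged. Resending with full rows.

Call:
play_rows:
  commands:
    - {"dx": 0.2,"dy": -1,"dz": 0,"rx": 0,"ry": 0,"rz": -0.14,"claw": 0}
    - {"dx": 0.4,"dy": -2,"dz": 0,"rx": 0,"ry": 0,"rz": -0.28,"claw": 0}
    - {"dx": 0.6,"dy": -3,"dz": 0,"rx": 0,"ry": 0,"rz": -0.42,"claw": 0}
    - {"dx": 0.8,"dy": -4,"dz": 0,"rx": 0,"ry": 0,"rz": -0.56,"claw": 0}
    - {"dx": 0.95,"dy": -4.75,"dz": 0,"rx": 0,"ry": 0,"rz": -0.7,"claw": 0}

```text
time: 0.7
tool_pos: [0.5764, 0.0097, 0.1955]
tool_rot: [-0.001, 0.419, 0.908, -0.0]
contact_force: [0.1, 0.4, -0.2]
gripper_width: 0.997
```

Call:
play_rows:
  commands:
    - {"dx": 0,"dy": 0,"dz": 0,"rx": 0,"ry": 0,"rz": -0.14,"claw": 0}
    - {"dx": 0,"dy": 0,"dz": 0,"rx": 0,"ry": 0,"rz": -0.28,"claw": 0}
    - {"dx": 0,"dy": 0,"dz": 0,"rx": 0,"ry": 0,"rz": -0.42,"claw": 0}
    - {"dx": 0,"dy": 0,"dz": 0,"rx": 0,"ry": 0,"rz": -0.56,"claw": 0}
    - {"dx": 0,"dy": 0,"dz": 0,"rx": 0,"ry": 0,"rz": -0.7,"claw": 0}

```text
time: 1.2
tool_pos: [0.5762, 0.0097, 0.1952]
tool_rot: [-0.001, 0.08, 0.997, 0.0]
contact_force: [-0.5, -0.1, -0.5]
gripper_width: 1.002
```

```bash
python3 l.py 2
```

```text
1.2 [0.5762 0.0097 0.1952] [-0.5302 -0.074  -0.5228] [-0.1123 -0.0601  1.7277  0.      1.4764 -1.5239] 1.0024053168830847
[[-0.9874  0.1585 -0.0024]
 [ 0.1585  0.9874  0.0003]
 [ 0.0024 -0.0001 -1.    ]]
```

View pics/w2.png

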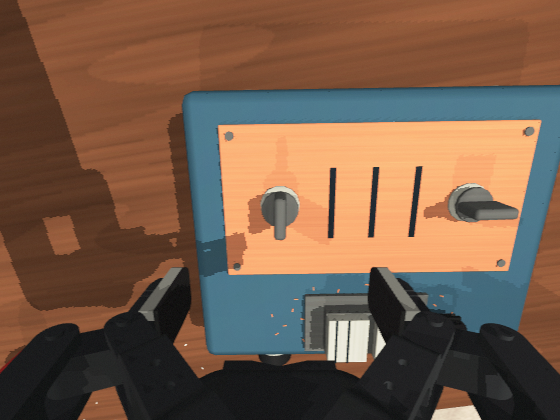

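```bash
python3 - <<'E'
import cv2
a=cv2.imread("pics/w2.png")[180:250,245:315]
cv2.imwrite("pics/z2.png",cv2.resize(a,None,fx=8,fy=8,interpolation=0))
E
```

```text
(no output)
```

View pics/z2.png

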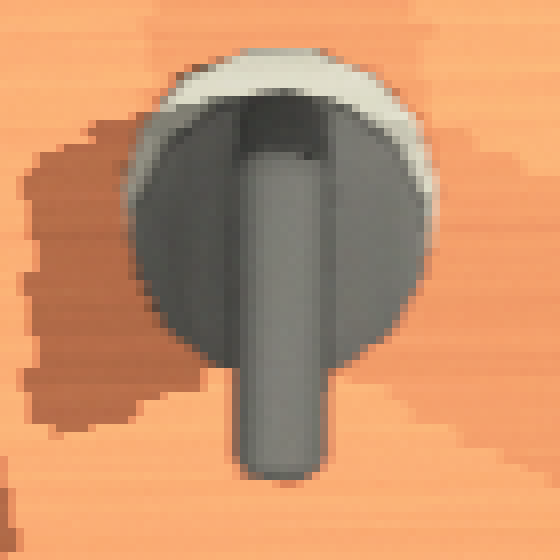

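```bash
cat > b.py <<'E'
from h import *
np.set_printoptions(precision=4,suppress=True)
f=np.load('w2.npz');tp,tr=f['tp'],f['tr']
f1=np.load('w1.npz');
r=lambda u,z:pl(ray('wrist',u,tp,tr),z)
a,b=r((280.6,198.6),.139),r((280.2,239.9),.139)
print('wing ends',a,b,'ctr',(a+b)/2,'len',np.linalg.norm(a-b),'ang',np.degrees(np.arctan2(*(b-a)[1::-1])))
for z in(.110,):
  l,rr=r((261.6,209.3),z),r((298.8,209.3),z);print('flange',(l+rr)/2,np.linalg.norm(l-rr))
  t,bb=r((280.3,191.8),z),r((280.3,227),z);print('flange2',(t+bb)/2,np.linalg.norm(t-bb))
w=lambda u:ray('wrist',u,f1['tp'],f1['tr'])
print('2 wrist: knobend',*tri([w((244,208.7)),ray('wrist',(280.2,239.9),tp,tr)]))
print('far',*tri([w((201.2,204.2)),ray('wrist',(280.6,198.6),tp,tr)]))
# cover direction from screws
for p in((228.5,135.5),(528.5,131),(236.5,266.5),(500.5,263.5)):print(r(p,.089))
E
python3 b.py
```

```text
wing ends [0.5607 0.0133 0.139 ] [0.5951 0.0075 0.139 ] ctr [0.5779 0.0104 0.139 ] len 0.03483117705098389 ang -9.605111551772627
flange [0.5774 0.0104 0.11  ] 0.03328273527728857
flange2 [0.5778 0.0105 0.11  ] 0.032737056607243874
2 wrist: knobend [0.596  0.0071 0.1371] [np.float64(0.3094704329841114), np.float64(0.30947043298413995)]
far [0.5616 0.012  0.1378] [np.float64(1.3768176846372278), np.float64(1.3768176846372908)]
[ 0.5077 -0.0255  0.089 ]
[0.5466 0.2409 0.089 ]
[ 0.6363 -0.0443  0.089 ]
[0.6757 0.2224 0.089 ]
```

The wrist view shows the undone stud at (280,214) and its flange measures 33 mm (34 expected). The wing measures 35 mm (36 expected), with its top at about 0.138 and its centre at (0.5777, 0.0104). The wing is about 1.3° from crosswise. I'll descend to TCP z≈0.1135 and close.

Call:
play_rows:
  commands:
    - {"dx": -0.15,"dy": 0.09,"dz": 2.5,"rx": 0,"ry": 0,"rz": 0,"claw": 0}
    - {"dx": -0.15,"dy": 0.09,"dz": 5,"rx": 0,"ry": 0,"rz": 0,"claw": 0}
    - {"dx": -0.15,"dy": 0.09,"dz": 7,"rx": 0,"ry": 0,"rz": 0,"claw": 0}
    - {"dx": -0.15,"dy": 0.09,"dz": 8.15,"rx": 0,"ry": 0,"rz": 0,"claw": 0}
    - {"dx": -0.15,"dy": 0.09,"dz": 8.15,"rx": 0,"ry": 0,"rz": 0,"claw": 0.3}

```text
time: 1.75
tool_pos: [0.576, 0.0106, 0.1114]
tool_rot: [-0.003, 0.078, 0.997, 0.0]
contact_force: [0.0, 0.3, -0.7]
gripper_width: 0.86
```

```bash
python3 l.py 3
```

```text
1.75 [0.576  0.0106 0.1114] [ 0.0145  0.2608 -0.7481] [-0.1108  0.0095  1.8026  0.      1.3361 -1.5247] 0.8596482772480352
[[-0.9877  0.1563 -0.0065]
 [ 0.1563  0.9877  0.0008]
 [ 0.0066 -0.0003 -1.    ]]
```

View pics/w3.png

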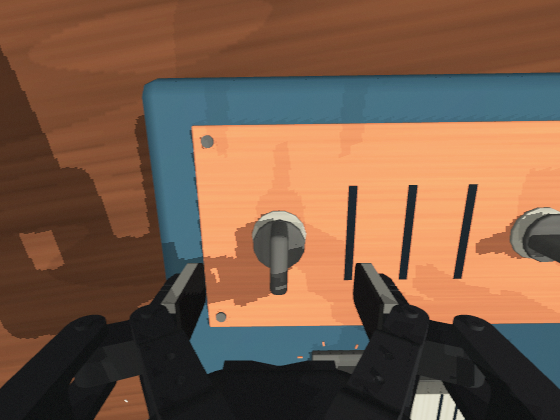

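```bash
python3 - <<'E'
import cv2
a=cv2.imread("pics/w3.png")[205:300,240:320]
cv2.imwrite("pics/z3.png",cv2.resize(a,None,fx=6,fy=6,interpolation=0))
E
```

```text
(no output)
```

View pics/z3.png

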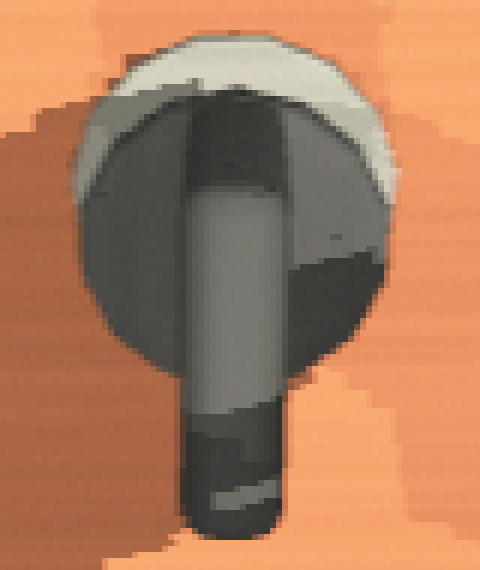

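```bash
python3 - <<'E'
from h import *
np.set_printoptions(precision=4,suppress=True)
f=np.load('w3.npz');g=np.load('w2.npz')
r3=lambda u:ray('wrist',u,f['tp'],f['tr']);r2=lambda u:ray('wrist',u,g['tp'],g['tr'])
a,b=pl(r3((279.4,236.2)),.138),pl(r3((278.8,294.4)),.138);print(a,b,(a+b)/2,np.linalg.norm(a-b))
print(tri([r3((279.4,236.2)),r2((280.6,198.6))]),tri([r3((278.8,294.4)),r2((280.2,239.9))]))
s=monitor.state();print(s['tool_pos'],s['joint_vel'])
E
```

```text
[0.5607 0.0131 0.138 ] [0.5949 0.0074 0.138 ] [0.5778 0.0103 0.138 ] 0.034684763295598296
(array([0.5614, 0.0131, 0.1361]), [np.float64(0.10369764916692695), np.float64(0.10369764916687968)]) (array([0.5965, 0.0072, 0.1354]), [np.float64(0.08988816880387235), np.float64(0.08988816880388097)])
[0.5771 0.0105 0.1131] [-0.     -0.0182 -0.0324  0.0013  0.0006 -0.0059]
```

The wing centre holds at (0.5778, 0.0103), and the arm has settled 0.7 mm from it. Closing now.

Call:
play_rows:
  commands:
    - {"dx": -0.06,"dy": 0,"dz": 0,"rx": 0,"ry": 0,"rz": 0,"claw": 1}
    - {"dx": -0.06,"dy": 0,"dz": 0,"rx": 0,"ry": 0,"rz": 0,"claw": 1}
    - {"dx": -0.06,"dy": 0,"dz": 0,"rx": 0,"ry": 0,"rz": 0,"claw": 1}
    - {"dx": -0.06,"dy": 0,"dz": 0,"rx": 0,"ry": 0,"rz": 0,"claw": 1}
    - {"dx": -0.06,"dy": 0,"dz": 0,"rx": 0,"ry": 0,"rz": 0,"claw": 1}

```text
time: 2.3
tool_pos: [0.5779, 0.0103, 0.1135]
tool_rot: [-0.002, 0.078, 0.997, 0.0]
contact_force: [-0.1, 0.1, -0.1]
gripper_width: 0.001
```

Call:
play_rows:
  commands:
    - {"dx": 0,"dy": 0,"dz": 0,"rx": 0,"ry": 0,"rz": 0,"claw": 1}
    - {"dx": 0,"dy": 0,"dz": 0,"rx": 0,"ry": 0,"rz": 0,"claw": 1}
    - {"dx": 0,"dy": 0,"dz": 0,"rx": 0,"ry": 0,"rz": 0,"claw": 1}

```text
time: 2.6
tool_pos: [0.5779, 0.0103, 0.1135]
tool_rot: [-0.002, 0.078, 0.997, 0.0]
contact_force: [0.2, -0.1, 0.6]
gripper_width: 0.001
```

```bash
python3 l.py 4
```

```text
2.6 [0.5779 0.0103 0.1135] [ 0.1516 -0.0841  0.6346] [-0.1109  0.0095  1.799   0.      1.3364 -1.5249] 0.0005793823375154992
[[-0.9877  0.1561 -0.0033]
 [ 0.1561  0.9877  0.0004]
 [ 0.0033 -0.0001 -1.    ]]
```

View pics/w4.png

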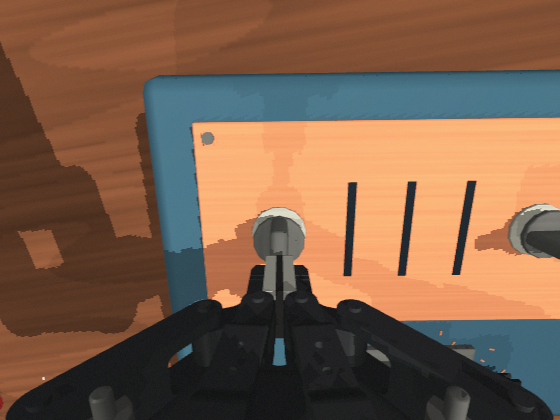

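```bash
python3 - <<'E'
import cv2,numpy as np
from plant import grab_frame
a=cv2.imread("pics/w4.png")[200:300,230:330]
b=grab_frame('side');cv2.imwrite('pics/s4.png',b)
b=b[150:250,230:350]
c=grab_frame('scene')[150:250,200:320]
f=lambda i,s:cv2.resize(i,None,fx=s,fy=s,interpolation=0)
o=np.zeros((600,800,3),np.uint8);o[:300,:300]=f(a,3);o[:300,310:670]=f(b,3);o[300:,310:670]=f(c,3)
cv2.imwrite("pics/z4.png",o)
E
```

```text
(no output)
```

View pics/z4.png

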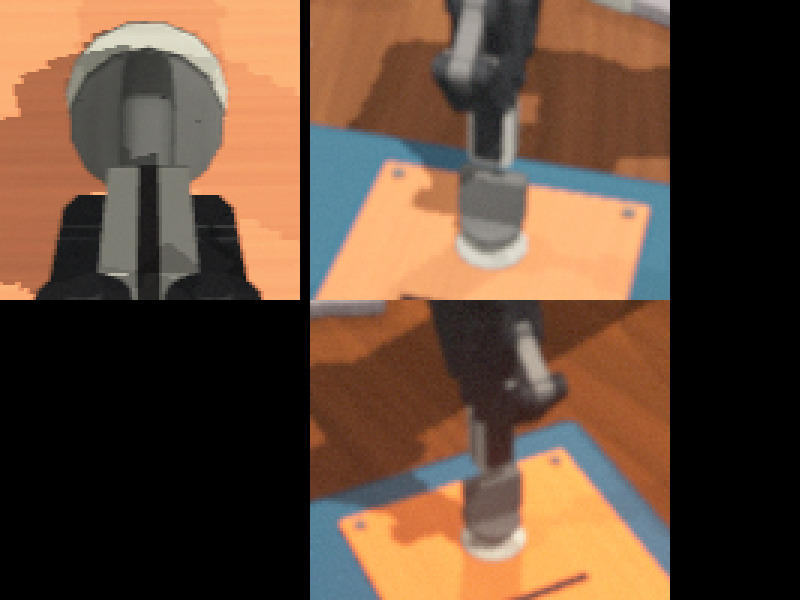

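The fingers shut just above the wing. Side (290,204) and scene (260,207) show their tips at its top edge, so the real tips are higher than the reported TCP. I'll measure the tips properly.

```bash
python3 - <<'E'
import cv2,numpy as np
from plant import grab_frame
b=cv2.imread('pics/s4.png')[180:225,268:313]
g=grab_frame('scene');cv2.imwrite('pics/c4.png',g);c=g[180:225,238:283]
f=lambda i,s:cv2.resize(i,None,fx=s,fy=s,interpolation=0)
o=np.zeros((400,800,3),np.uint8);o[:360,:360]=f(b,8);o[:360,400:760]=f(c,8)
cv2.imwrite("pics/z5.png",o)
E
```

```text
(no output)
```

View pics/z5.png

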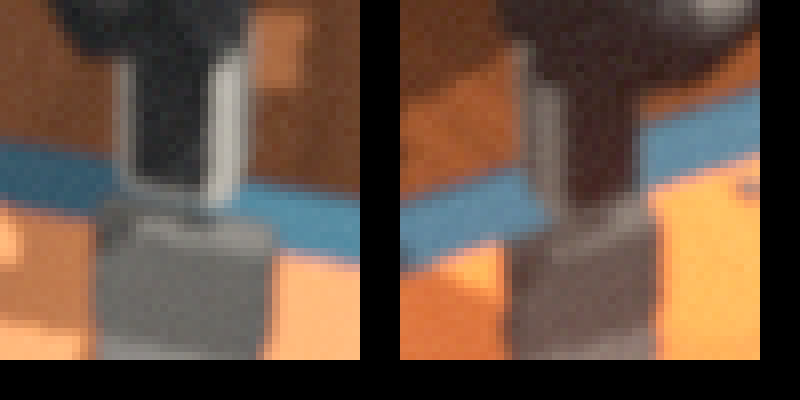

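```bash
python3 - <<'E'
from h import *
np.set_printoptions(precision=4,suppress=True)
for a,b in(((259,205.8),(284.2,203.3)),((267.4,205.3),(294.2,205.6))):print(tri([ray('scene',a),ray('side',b)]))
print(monitor.state()['tool_pos'],monitor.state()['contact_force'],monitor.state()['ft_torque'])
E
```

```text
(array([0.5853, 0.0185, 0.1516]), [np.float64(1.489409969105788), np.float64(1.489409969105822)])
(array([0.5707, 0.021 , 0.149 ]), [np.float64(0.08098817314231045), np.float64(0.08098817314240402)])
[0.5779 0.0103 0.1134] [-0.5627 -0.4334  0.5222] [-0.0059  0.0028  0.0268]
```

Two-view triangulation puts the shut tips at z≈0.150 while the TCP reports 0.113, and the wrist picture implies about the same. The real fingertips are therefore about 30–36 mm behind the reported TCP. I'll half open, descend partway and check again.

Call:
play_rows:
  commands:
    - {"dx": 0,"dy": 0,"dz": 0,"rx": 0,"ry": 0,"rz": 0,"claw": 0.45}
    - {"dx": 0,"dy": 0,"dz": 0,"rx": 0,"ry": 0,"rz": 0,"claw": 0.45}
    - {"dx": 0,"dy": 0,"dz": 0,"rx": 0,"ry": 0,"rz": 0,"claw": 0.45}
    - {"dx": 0,"dy": 0,"dz": 0,"rx": 0,"ry": 0,"rz": 0,"claw": 0.45}

```text
time: 3.2
tool_pos: [0.5779, 0.0104, 0.1135]
tool_rot: [-0.002, 0.078, 0.997, 0.0]
contact_force: [0.4, 0.1, 0.2]
gripper_width: 0.548
```

Call:
play_rows:
  commands:
    - {"dx": 0,"dy": 0,"dz": 0.7,"rx": 0,"ry": 0,"rz": 0,"claw": 0.45}
    - {"dx": 0,"dy": 0,"dz": 1.4,"rx": 0,"ry": 0,"rz": 0,"claw": 0.45}
    - {"dx": 0,"dy": 0,"dz": 2,"rx": 0,"ry": 0,"rz": 0,"claw": 0.45}
    - {"dx": 0,"dy": 0,"dz": 2,"rx": 0,"ry": 0,"rz": 0,"claw": 0.45}

```text
time: 3.6
tool_pos: [0.5766, 0.0105, 0.0915]
tool_rot: [-0.003, 0.078, 0.997, 0.0]
contact_force: [0.4, -0.1, 0.1]
gripper_width: 0.554
```

```bash
python3 l.py 5; cat > v.py <<'E'
import cv2,numpy as np,sys
from plant import grab_frame
k=sys.argv[1]
b=grab_frame('side');cv2.imwrite(f'pics/s{k}.png',b)
c=grab_frame('scene');cv2.imwrite(f'pics/c{k}.png',c)
w=cv2.imread(f'pics/w{k}.png')
f=lambda i,s:cv2.resize(i,None,fx=s,fy=s,interpolation=0)
o=np.zeros((600,800,3),np.uint8);o[:320,:400]=f(b[160:240,240:340],4);o[:320,400:]=f(c[160:240,210:310],4);o[320:,:400]=f(w[200:340,180:380],2)
cv2.imwrite(f"pics/v{k}.png",o)
E
python3 v.py 5
```

```text
3.6 [0.5766 0.0105 0.0915] [ 0.395  -0.1165  0.0994] [-0.1109  0.0311  1.8159  0.0001  1.301  -1.5249] 0.5537496104496131
[[-0.9877  0.1562 -0.0063]
 [ 0.1562  0.9877  0.0008]
 [ 0.0064 -0.0002 -1.    ]]
```

View pics/v5.png

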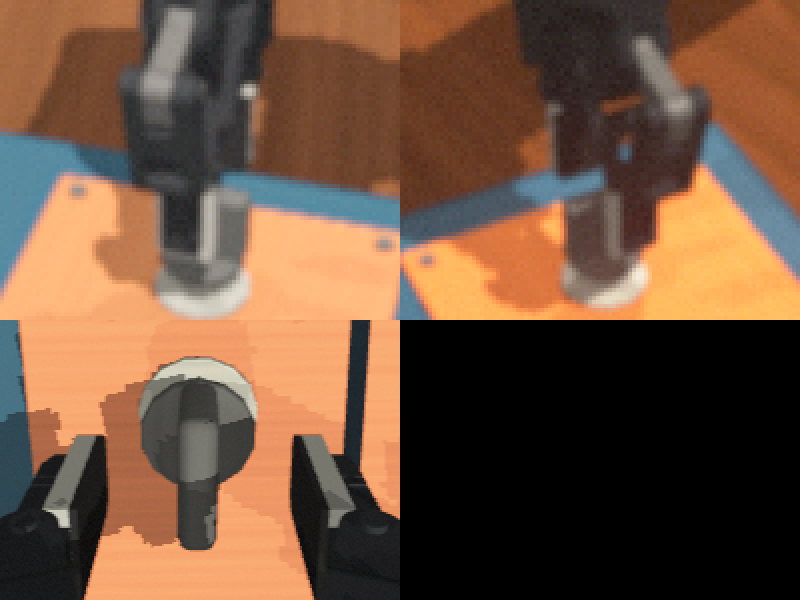

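The pads now straddle the wing, level with its upper part. I'll go down about 1 cm more and close.

Call:
play_rows:
  commands:
    - {"dx": -0.05,"dy": 0,"dz": 0.4,"rx": 0,"ry": 0,"rz": 0,"claw": 0.45}
    - {"dx": -0.05,"dy": 0,"dz": 0.75,"rx": 0,"ry": 0,"rz": 0,"claw": 0.45}
    - {"dx": -0.05,"dy": 0,"dz": 0.75,"rx": 0,"ry": 0,"rz": 0,"claw": 0.7}
    - {"dx": -0.05,"dy": 0,"dz": 0.75,"rx": 0,"ry": 0,"rz": 0,"claw": 0.7}

```text
time: 4.15
tool_pos: [0.5782, 0.0103, 0.0857]
tool_rot: [-0.002, 0.078, 0.997, 0.0]
contact_force: [-0.2, 1.2, -0.5]
gripper_width: 0.303
```

```bash
python3 l.py 6;python3 v.py 6
```

```text
4.15 [0.5782 0.0103 0.0857] [-0.2402  1.2108 -0.5091] [-0.1109  0.0391  1.8181 -0.      1.2881 -1.525 ] 0.30254062822888206
[[-0.9877  0.1561 -0.0038]
 [ 0.1561  0.9877  0.0004]
 [ 0.0038 -0.0002 -1.    ]]
```

View pics/v6.png

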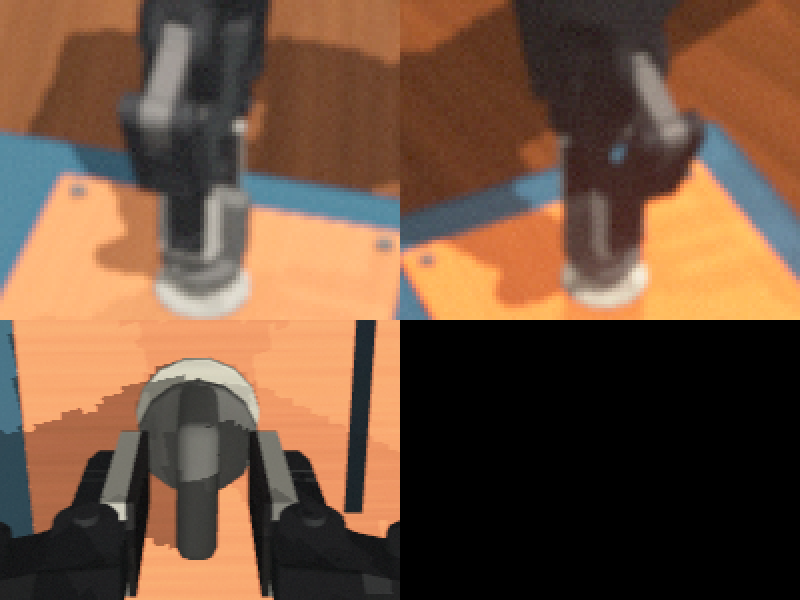

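The pads straddle the wing, centred, with their tips above the flange. Closing.

Call:
play_rows:
  commands:
    - {"dx": 0,"dy": 0,"dz": 0,"rx": 0,"ry": 0,"rz": 0,"claw": 1}
    - {"dx": 0,"dy": 0,"dz": 0,"rx": 0,"ry": 0,"rz": 0,"claw": 1}
    - {"dx": 0,"dy": 0,"dz": 0,"rx": 0,"ry": 0,"rz": 0,"claw": 1}
    - {"dx": 0,"dy": 0,"dz": 0,"rx": 0,"ry": 0,"rz": 0,"claw": 1}

```text
time: 4.7
tool_pos: [0.5786, 0.01, 0.0864]
tool_rot: [-0.001, 0.078, 0.997, -0.0]
contact_force: [0.2, -1.0, 2.0]
gripper_width: 0.101
```

```bash
python3 l.py 7;python3 v.py 7
```

```text
4.7 [0.5786 0.01   0.0864] [ 0.1763 -0.9798  2.0466] [-0.1111  0.0386  1.8174 -0.0005  1.2884 -1.5249] 0.10121075725002454
[[-0.9877  0.1562 -0.0029]
 [ 0.1562  0.9877 -0.0001]
 [ 0.0028 -0.0006 -1.    ]]
```

View pics/v7.png

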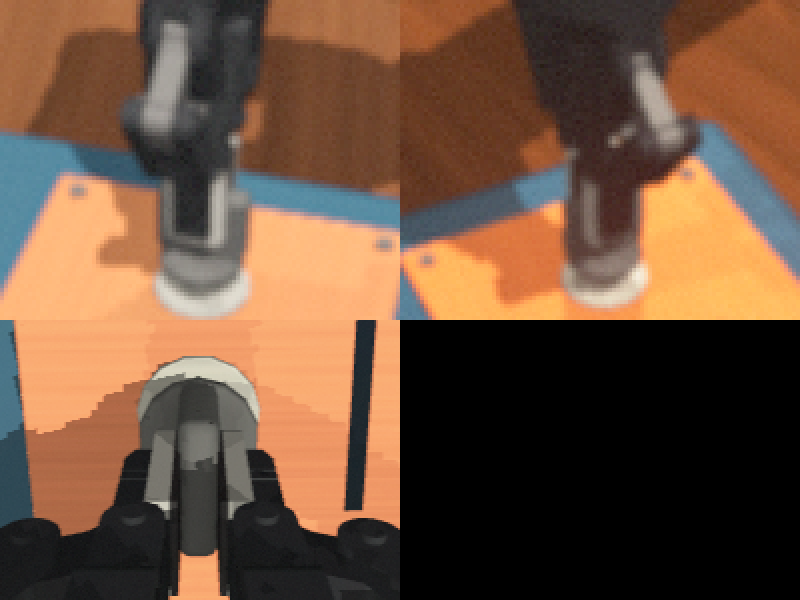

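Gripped (opening 0.10 ≈ 9 mm, wing 10 mm). Now pushing down in steps.

Call:
play_rows:
  commands:
    - {"dx": 0.0,"dy": 0,"dz": 0.2,"rx": 0,"ry": 0,"rz": 0,"claw": 1}
    - {"dx": 0,"dy": 0,"dz": 0.4,"rx": 0,"ry": 0,"rz": 0,"claw": 1}
    - {"dx": 0,"dy": 0,"dz": 0.6,"rx": 0,"ry": 0,"rz": 0,"claw": 1}
    - {"dx": 0,"dy": 0,"dz": 0.7,"rx": 0,"ry": 0,"rz": 0,"claw": 1}
    - {"dx": 0,"dy": 0,"dz": 0.7,"rx": 0,"ry": 0,"rz": 0,"claw": 1}

```text
time: 5.35
tool_pos: [0.5786, 0.01, 0.0794]
tool_rot: [-0.001, 0.078, 0.997, -0.0]
contact_force: [-2.4, -1.0, 4.4]
gripper_width: 0.102
```

Call:
play_rows:
  commands:
    - {"dx": 0.0,"dy": 0,"dz": 0.1,"rx": 0,"ry": 0,"rz": 0,"claw": 1}
    - {"dx": 0,"dy": 0,"dz": 0.2,"rx": 0,"ry": 0,"rz": 0,"claw": 1}
    - {"dx": 0,"dy": 0,"dz": 0.25,"rx": 0,"ry": 0,"rz": 0,"claw": 1}
    - {"dx": 0,"dy": 0,"dz": 0.25,"rx": 0,"ry": 0,"rz": 0,"claw": 1}

```text
time: 5.75
tool_pos: [0.5787, 0.01, 0.077]
tool_rot: [-0.001, 0.078, 0.997, -0.0]
contact_force: [-1.7, -1.6, 5.8]
gripper_width: 0.098
```

```bash
python3 l.py 8;python3 v.py 8
```

```text
5.75 [0.5787 0.01   0.077 ] [-1.6963 -1.6322  5.8467] [-0.111   0.0491  1.8233 -0.0004  1.2719 -1.5249] 0.09834742962943259
[[-0.9877  0.1561 -0.0027]
 [ 0.1561  0.9877 -0.0001]
 [ 0.0027 -0.0006 -1.    ]]
```

View pics/v8.png

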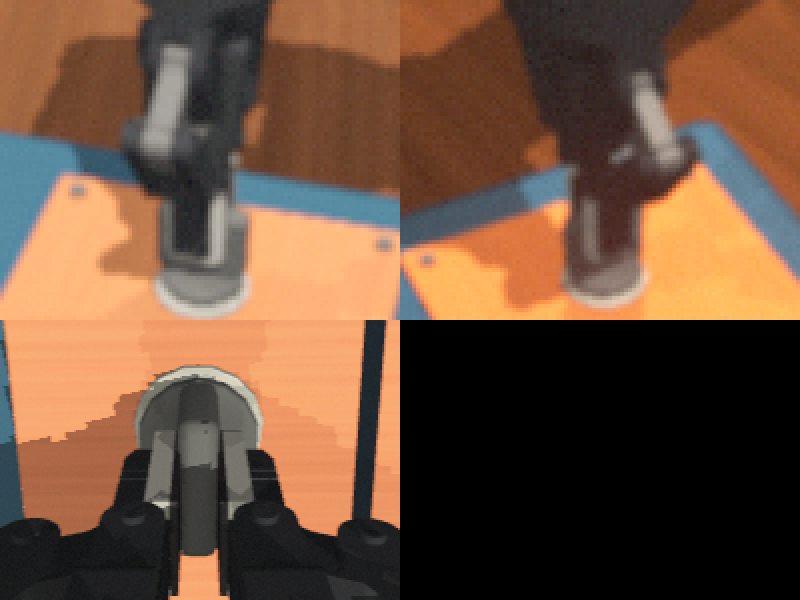

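Call:
play_rows:
  commands:
    - {"dx": 0.0,"dy": 0,"dz": 0.06,"rx": 0,"ry": 0,"rz": 0,"claw": 1}
    - {"dx": 0,"dy": 0,"dz": 0.06,"rx": 0,"ry": 0,"rz": 0,"claw": 1}
    - {"dx": 0,"dy": 0,"dz": 0.06,"rx": 0,"ry": 0,"rz": 0,"claw": 1}

```text
time: 6.2
tool_pos: [0.5786, 0.01, 0.0768]
tool_rot: [-0.001, 0.078, 0.997, -0.0]
contact_force: [-2.7, -1.9, 5.4]
gripper_width: 0.104
```

Call:
play_rows:
  commands:
    - {"dx": 0.0,"dy": 0,"dz": 0.1,"rx": 0,"ry": 0,"rz": 0,"claw": 1}
    - {"dx": 0,"dy": 0,"dz": 0.1,"rx": 0,"ry": 0,"rz": 0,"claw": 1}
    - {"dx": 0,"dy": 0,"dz": 0.1,"rx": 0,"ry": 0,"rz": 0,"claw": 1}

```text
time: 6.5
tool_pos: [0.5787, 0.01, 0.0764]
tool_rot: [-0.001, 0.078, 0.997, -0.0]
contact_force: [-3.5, -1.1, 7.1]
gripper_width: 0.099
```

At the stop: 10 mm in, with the force rising to 7 N. Now turning clockwise (+rz) while keeping the push.

Call:
play_rows:
  commands:
    - {"dx": 0.05,"dy": 0,"dz": 0.02,"rx": 0,"ry": 0,"rz": 0.08,"claw": 1}
    - {"dx": 0.05,"dy": 0,"dz": 0.02,"rx": 0,"ry": 0,"rz": 0.18,"claw": 1}
    - {"dx": 0.05,"dy": 0,"dz": 0.02,"rx": 0,"ry": 0,"rz": 0.28,"claw": 1}
    - {"dx": 0.05,"dy": 0,"dz": 0.02,"rx": 0,"ry": 0,"rz": 0.38,"claw": 1}
    - {"dx": 0.05,"dy": 0,"dz": 0.02,"rx": 0,"ry": 0,"rz": 0.48,"claw": 1}

```text
time: 7.0
tool_pos: [0.5785, 0.0096, 0.0766]
tool_rot: [-0.001, 0.315, 0.949, -0.001]
contact_force: [-2.3, -2.8, 6.1]
gripper_width: 0.092
```

```bash
python3 l.py 9;python3 v.py 9; python3 -c "
from plant import monitor;print(monitor.state()['ft_torque'])"
```

```text
7.0 [0.5785 0.0096 0.0766] [-2.2774 -2.7766  6.1096] [-0.1112  0.0488  1.8244 -0.0015  1.2706 -1.0409] 0.09214584299389506
[[-0.8017  0.5977 -0.0023]
 [ 0.5978  0.8017 -0.0012]
 [ 0.0011 -0.0023 -1.    ]]
[-0.43574241  0.39811544 -0.03404022]
```

View pics/v9.png

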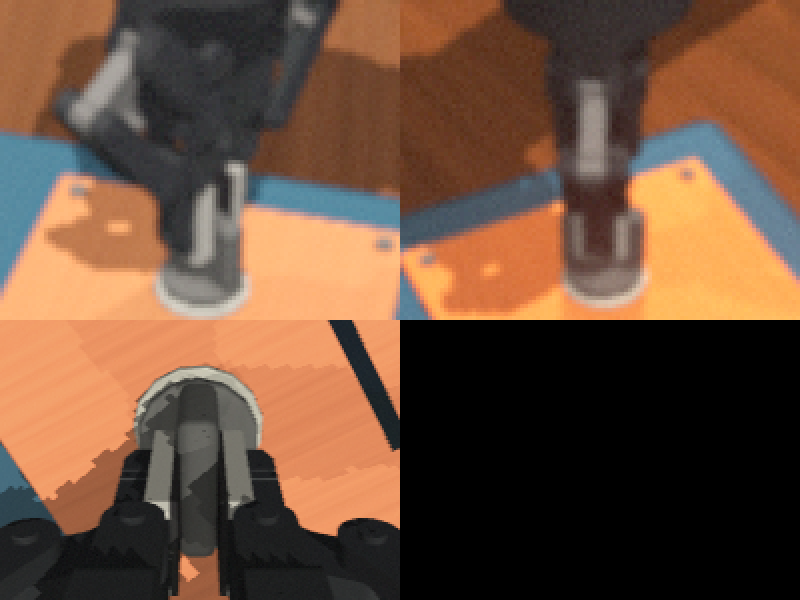

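The wing turns with the jaws and stays down. Continuing.

Call:
play_rows:
  commands:
    - {"dx": 0,"dy": 0,"dz": 0.02,"rx": 0,"ry": 0,"rz": 0.1,"claw": 1}
    - {"dx": 0,"dy": 0,"dz": 0.02,"rx": 0,"ry": 0,"rz": 0.2,"claw": 1}
    - {"dx": 0,"dy": 0,"dz": 0.02,"rx": 0,"ry": 0,"rz": 0.3,"claw": 1}
    - {"dx": 0,"dy": 0,"dz": 0.02,"rx": 0,"ry": 0,"rz": 0.4,"claw": 1}
    - {"dx": 0,"dy": 0,"dz": 0.02,"rx": 0,"ry": 0,"rz": 0.5,"claw": 1}

```text
time: 7.65
tool_pos: [0.5782, 0.0093, 0.0766]
tool_rot: [-0.001, 0.54, 0.842, -0.002]
contact_force: [-3.3, -1.8, 5.1]
gripper_width: 0.1
```

Call:
play_rows:
  commands:
    - {"dx": 0,"dy": 0,"dz": 0.02,"rx": 0,"ry": 0,"rz": 0.1,"claw": 1}
    - {"dx": 0,"dy": 0,"dz": 0.02,"rx": 0,"ry": 0,"rz": 0.2,"claw": 1}
    - {"dx": 0,"dy": 0,"dz": 0.02,"rx": 0,"ry": 0,"rz": 0.3,"claw": 1}
    - {"dx": 0,"dy": 0,"dz": 0.02,"rx": 0,"ry": 0,"rz": 0.4,"claw": 1}
    - {"dx": 0,"dy": 0,"dz": 0.02,"rx": 0,"ry": 0,"rz": 0.46,"claw": 1}

```text
time: 8.15
tool_pos: [0.5778, 0.0092, 0.0765]
tool_rot: [-0.001, 0.719, 0.695, -0.002]
contact_force: [-3.5, -1.7, 5.7]
gripper_width: 0.099
```

```bash
python3 l.py 10;python3 v.py 10; python3 -c "
from plant import monitor;print(monitor.state()['ft_torque'])"
```

```text
8.15 [0.5778 0.0092 0.0765] [-3.5097 -1.6814  5.6657] [-0.1115  0.0487  1.8248 -0.0025  1.2719 -0.0776] 0.09863282407967035
[[ 0.0331  0.9994 -0.004 ]
 [ 0.9994 -0.0331 -0.002 ]
 [-0.0021 -0.0039 -1.    ]]
[-0.28775541  0.65869543 -0.04467154]
```

View pics/v10.png

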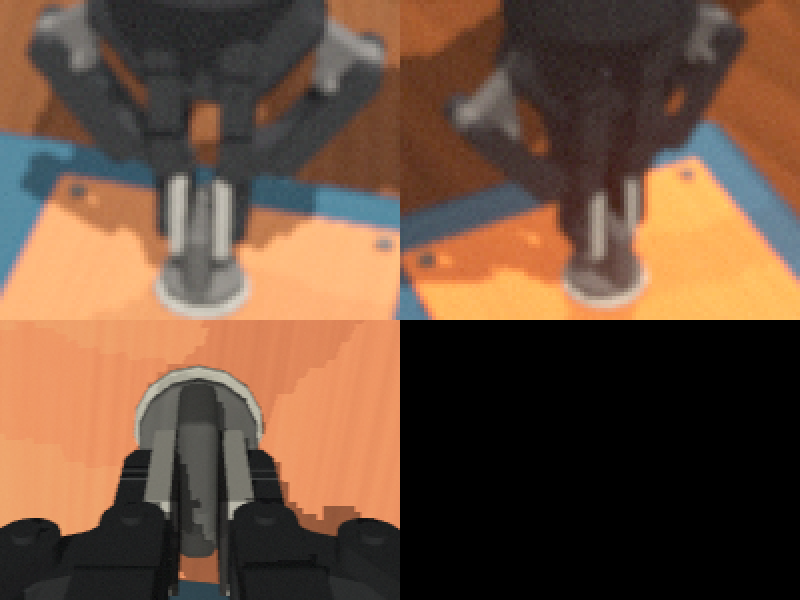

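Call:
play_rows:
  commands:
    - {"dx": 0,"dy": 0,"dz": 0.02,"rx": 0,"ry": 0,"rz": 0.05,"claw": 1}
    - {"dx": 0,"dy": 0,"dz": 0.02,"rx": 0,"ry": 0,"rz": 0.1,"claw": 1}
    - {"dx": 0,"dy": 0,"dz": 0.02,"rx": 0,"ry": 0,"rz": 0.12,"claw": 1}
    - {"dx": 0,"dy": 0,"dz": 0.02,"rx": 0,"ry": 0,"rz": 0.12,"claw": 1}
    - {"dx": 0,"dy": 0,"dz": 0.02,"rx": 0,"ry": 0,"rz": 0.12,"claw": 1}

```text
time: 8.8
tool_pos: [0.5777, 0.0092, 0.0765]
tool_rot: [-0.001, 0.758, 0.652, -0.002]
contact_force: [-3.8, -1.1, 6.8]
gripper_width: 0.1
```

```bash
python3 l.py 11; python3 -c "
from plant import monitor;print(monitor.state()['ft_torque'])"
```

```text
8.8 [0.5777 0.0092 0.0765] [-3.7678 -1.1109  6.7975] [-0.1114  0.0487  1.8248 -0.0027  1.2722  0.0393] 0.10011587090303414
[[ 0.1494  0.9888 -0.0043]
 [ 0.9888 -0.1494 -0.0021]
 [-0.0027 -0.004  -1.    ]]
[-0.18652545  0.5332287   0.09250634]
```

Call:
play_rows:
  commands:
    - {"dx": 0,"dy": 0,"dz": 0.02,"rx": 0,"ry": 0,"rz": 0.03,"claw": 1}
    - {"dx": 0,"dy": 0,"dz": 0.02,"rx": 0,"ry": 0,"rz": 0.03,"claw": 1}
    - {"dx": 0,"dy": 0,"dz": 0.02,"rx": 0,"ry": 0,"rz": 0.03,"claw": 1}

```text
time: 9.15
tool_pos: [0.5777, 0.0092, 0.0765]
tool_rot: [-0.0, 0.767, 0.641, -0.003]
contact_force: [-3.1, -1.3, 5.9]
gripper_width: 0.099
```

```bash
python3 l.py 12; python3 -c "
from plant import monitor;print(monitor.state()['ft_torque'])"
```

```text
9.15 [0.5777 0.0092 0.0765] [-3.1474 -1.3383  5.8614] [-0.1112  0.0486  1.8247 -0.0031  1.2724  0.0678] 0.09932862715790199
[[ 0.1771  0.9842 -0.0044]
 [ 0.9842 -0.1772 -0.0025]
 [-0.0033 -0.0039 -1.    ]]
[-0.19210803  0.48580927  0.56863736]
```

At the turning stop: the torque jumped from 0.09 to 0.57 N m, and the jaws are at -10°. I'll ease up 3 mm and open, then retreat.

Call:
play_rows:
  commands:
    - {"dx": 0,"dy": 0,"dz": -0.1,"rx": 0,"ry": 0,"rz": 0,"claw": 1}
    - {"dx": 0,"dy": 0,"dz": -0.2,"rx": 0,"ry": 0,"rz": 0,"claw": 1}
    - {"dx": 0,"dy": 0,"dz": -0.3,"rx": 0,"ry": 0,"rz": 0,"claw": 1}
    - {"dx": 0,"dy": 0,"dz": -0.3,"rx": 0,"ry": 0,"rz": 0,"claw": 1}

```text
time: 9.6
tool_pos: [0.5777, 0.0092, 0.0797]
tool_rot: [-0.0, 0.767, 0.642, -0.003]
contact_force: [-2.4, -1.1, 4.2]
gripper_width: 0.096
```

Call:
play_rows:
  commands:
    - {"dx": 0,"dy": 0,"dz": 0,"rx": 0,"ry": 0,"rz": 0,"claw": 0.4}
    - {"dx": 0,"dy": 0,"dz": 0,"rx": 0,"ry": 0,"rz": 0,"claw": 0.4}
    - {"dx": 0,"dy": 0,"dz": 0,"rx": 0,"ry": 0,"rz": 0,"claw": 0.4}
    - {"dx": 0,"dy": 0,"dz": 0,"rx": 0,"ry": 0,"rz": 0,"claw": 0.4}

```text
time: 10.0
tool_pos: [0.5775, 0.0093, 0.0791]
tool_rot: [-0.001, 0.767, 0.642, -0.003]
contact_force: [-0.3, 0.3, -0.6]
gripper_width: 0.602
```

```bash
python3 l.py 13; python3 v.py 13
```

```text
10.0 [0.5775 0.0093 0.0791] [-0.3452  0.3468 -0.6285] [-0.1111  0.0456  1.8232 -0.0031  1.2773  0.0673] 0.6022241102853588
[[ 0.1766  0.9843 -0.0048]
 [ 0.9843 -0.1766 -0.0024]
 [-0.0032 -0.0043 -1.    ]]
```

View pics/v13.png

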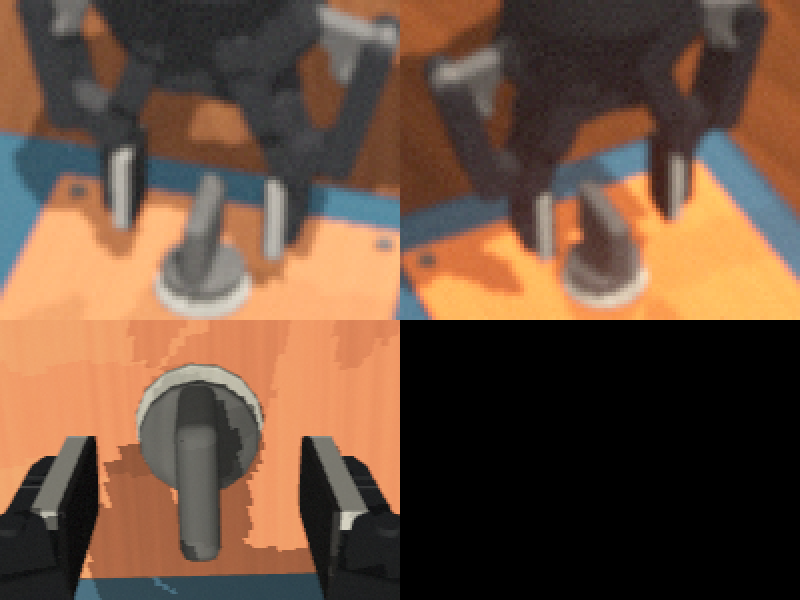

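Released: the wing is in line with the row and clear of the pads. Retreating upward.

Call:
play_rows:
  commands:
    - {"dx": 0,"dy": 0,"dz": -2,"rx": 0,"ry": 0,"rz": 0,"claw": 0.4}
    - {"dx": 0,"dy": 0,"dz": -5,"rx": 0,"ry": 0,"rz": 0,"claw": 0.4}
    - {"dx": 0,"dy": 0,"dz": -8,"rx": 0,"ry": 0,"rz": 0,"claw": 0.4}
    - {"dx": 0,"dy": 0,"dz": -11,"rx": 0,"ry": 0,"rz": 0,"claw": 0.4}
    - {"dx": 0,"dy": 0,"dz": -12,"rx": 0,"ry": 0,"rz": 0,"claw": 0.4}

```text
time: 10.65
tool_pos: [0.5802, 0.0094, 0.2037]
tool_rot: [0.002, 0.767, 0.642, -0.0]
contact_force: [0.8, -0.3, 0.8]
gripper_width: 0.603
```

Call:
play_rows:
  commands:
    - {"dx": -5,"dy": 0,"dz": 0,"rx": 0,"ry": 0,"rz": 0,"claw": 0}
    - {"dx": -8,"dy": 0,"dz": 0,"rx": 0,"ry": 0,"rz": 0,"claw": 0}
    - {"dx": -8,"dy": 0,"dz": 0,"rx": 0,"ry": 0,"rz": 0,"claw": 0}
    - {"dx": -8,"dy": 0,"dz": 0,"rx": 0,"ry": 0,"rz": 0,"claw": 0}

```text
time: 11.05
tool_pos: [0.5656, -0.0695, 0.2028]
tool_rot: [0.001, 0.767, 0.641, -0.0]
contact_force: [-0.1, 0.9, -0.4]
gripper_width: 1.001
```

```bash
python3 l.py 14; python3 v.py 14
```

```text
11.05 [ 0.5656 -0.0695  0.2028] [-0.1333  0.8925 -0.3734] [-0.2517 -0.0826  1.7363 -0.0021  1.4866 -0.0728] 1.0010515923826204
[[ 0.1778  0.9841  0.0007]
 [ 0.9841 -0.1778 -0.0023]
 [-0.0022  0.0011 -1.    ]]
```

View pics/w14.png

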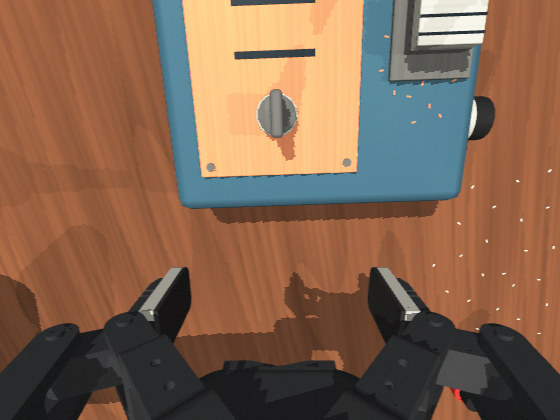

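View pics/s14.png

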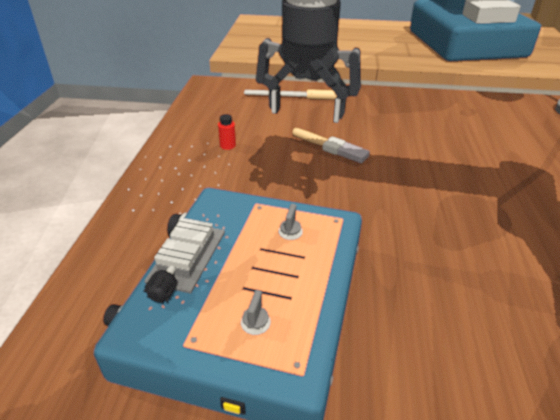

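The wrist view shows the wing at (277,113) in line with the row and low. The side view shows both wings parallel. A numerical check of angle and height follows.

```bash
python3 - <<'E'
import cv2,numpy as np
f=lambda i,s:cv2.resize(i,None,fx=s,fy=s,interpolation=0)
o=np.zeros((520,800,3),np.uint8);w=cv2.imread('pics/w14.png')[80:145,245:310];o[:520,:520]=f(w,8)
s=cv2.imread('pics/s14.png')[195:245,262:317];o[:250,525:800]=f(s,5)
c=cv2.imread('pics/c14.png')[195:245,235:290];o[255:505,525:800]=f(c,5)
cv2.imwrite('pics/z14.png',o)
E
```

```text
(no output)
```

View pics/z14.png

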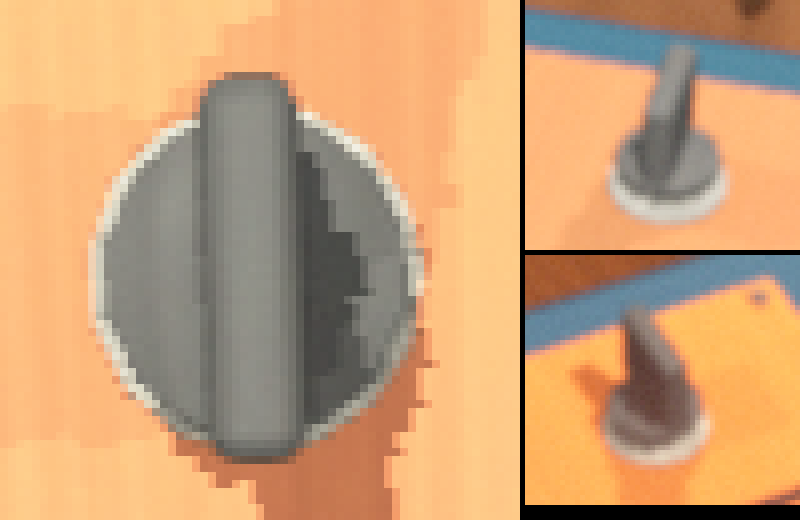

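```bash
python3 - <<'E'
from h import *
np.set_printoptions(precision=4,suppress=True)
g=np.load('w14.npz');r=lambda u:ray('wrist',u,g['tp'],g['tr'])
a,b=pl(r((276,89.7)),.133),pl(r((277.2,136.9)),.133);d=a-b
print('wing deg from y',np.degrees(np.arctan2(d[0],d[1])),np.linalg.norm(d),(a+b)/2)
print(tri([ray('scene',(261.4,212)),ray('side',(291.4,211))]))
e=pl(r((210.5,167)),.089)-pl(r((347,162)),.089);print('cover cross deg',np.degrees(np.arctan2(-e[1],e[0])),e)
e=pl(r((186.,0)),.089)-pl(r((202,177)),.089);print('cover edge deg',np.degrees(np.arctan2(e[0],e[1])))
e=pl(r((363.,0)),.089)-pl(r((357.5,172)),.089);print('cover edge deg',np.degrees(np.arctan2(e[0],e[1])))
E
```

```text
wing deg from y 8.872108873315835 0.03443547523045175 [0.579  0.0094 0.133 ]
(array([0.5756, 0.0104, 0.1294]), [np.float64(0.2518858137916859), np.float64(0.251885813791923)])
cover cross deg -171.80883701358613 [-0.1285  0.0185  0.    ]
cover edge deg 9.396410280393859
cover edge deg 7.757565166335347
```

The wing is at 8.9° and the row at 8.2–8.6°. The wing top has dropped from 0.136 to 0.129, about 6.5 mm. Locked, so handing in.

```bash
python3 -c "
from plant import ticket,monitor;print(monitor.state()['time'],ticket.job_done())"
```

```text
the job is handed in; nothing more can be done
11.2 None
```

The undone stud is pushed in, turned 90° clockwise and locked, and the job was handed in at 11.2 s. I pushed it 10 mm, until the force rose at its stop, then turned it while keeping the push on. At the end of the turn the torque jumped to 0.57 N m, which I took as the turning stop. I then eased up, opened the gripper and backed off.

**Last checks**
- **Alignment:** the wing lies at 8.9° against about 8.3° for the row, which is within measuring error.
- **Depth:** the wing top sits about 6.5 mm lower than at the start, and it had stayed there for about a second after I let go.
- **Other stud:** it looks unchanged in the side view; I never came near it.
- **Contact:** the gripper is clear of everything.

**What disagreed or failed**
- **Finger length:** the real fingertips are about 33 mm short of the reported TCP. My first closing shut on air just above the wing, with no harm done. I measured the offset in the pictures and gripped lower.
- **Refused calls:** the first two move calls were refused because keys were missing; nothing moved.

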